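Unlock the food-waste caddy and hold its lid open with the press bar

TASK

I want to scrape my peelings into the food-waste caddy: with a fingertip slide the red lock on its lid all the way to the left (as you face the caddy's front) to release the lid, then press the bar at its front fully down so that the levers swing the heavy lid open, and finish while still holding the bar down. Let the bar alone raise the lid (never touch the lid once it starts to rise), do not lift, tip or shove the caddy, and leave the things around it where they are.

Things in the scene. Friction and masses are not known exactly. Their poses are not given: they have to be found in the camera images.
- caddy: sage-green food-waste caddy, loose on the worktop, 2.4 kg without lid and lever: box 160 (its x) x 170 (its y) x 108 mm high with a hinged steel lid on it (lid top 117 mm above the worktop), dark base with two skids that run forward under the press bar. Origin: centre of the box's underside; z up; the front, where the press bar stands out, looks along its own -x; hinge and lid's rear edge at +x
- lid: steel lid of the caddy, 170 x 180 x 8 mm, about 0.6 kg, hinged at the rear; origin on the hinge axis, 75 mm behind the caddy's origin and 112 mm above it. It carries the red slide lock near its front edge
- lever: steel press lever: two side arms, pivoted on the caddy's sides 50 mm above its underside, origin at the pivot in the caddy's middle plane; long end 165 mm forward to the press bar (steel bar 36 x 196 mm with a black rubber pad 30 x 150 mm on it), short end 60 mm rearward, where two push rods go up to the lid
- press_pad (a point): centre of the top face of the black rubber pad on the press bar. At rest it is about 85 mm above the worktop and 161 mm in front of the caddy's origin; fully down about 29 mm above the worktop, 164 mm in front of the origin. Straight-down push needed: about 9 to 17 N at first, falling to 4 to 8 N near the bottom, where the lever meets a hard stop; the lid falls shut again if the bar is let go. The caddy's front is 80 mm behind it
- lock_knob (a point): centre of the top of the red lock knob, a ridge 26 mm (caddy x) x 14 mm (caddy y) x 14 mm high standing on the lid, 58 mm in front of the caddy's origin, top 132 mm above the worktop. It slides along the caddy's y; its steel hook goes over the lid's front edge and grips under a catch on the caddy's front
- lock_slide (a joint): slide of the lock in m: about 0 to 0.004 locked, 0.028 fully open; it opens towards the caddy's own +y (to the left seen from the robot when the caddy faces it), needs 2 to 3 N and stays where it is left. The hook is free of the catch from about 0.018 on; before that the lid and the bar cannot move
- lid_hinge (a joint): lid angle in rad: 0 shut, about 1.13 with the bar fully down
- lever_hinge (a joint): press lever angle in rad: 0 at rest with the bar up, 0.34 fully down on its stop; the lid angle grows about evenly with it
- board: fixed wooden chopping board 250 x 200 x 18 mm beside the caddy, with onion and peeler on it; origin at the centre of its underside. A wall cabinet hangs over the rear of the worktop (x beyond about 0.58 m, from 0.52 m up): keep the wrist clear of it
- onion: red onion 84 x 81 x 82 mm standing on the board; origin at the centre of its underside; must stay
- peeler: black-handled peeler 170 x 25 x 18 mm lying on the board along its own x; origin at the centre of its underside; must stay
- mug: white mug with grey dots, 82 x 114 x 91 mm, on the worktop at the right; origin at the centre of its underside; must stay
- tin: red food tin, 75 mm across, 58 mm high, on the worktop at the left; origin at the centre of its underside; must stay

How it is judged:
By the outcome, as a careful person would: the job done as asked, in the order asked, and still so for the second after the job is handed in, while the arm keeps its last pose, push and grip.
It also fails if it takes over 40 s, if anything falls off the work surface, if the arm or the gripper's body presses on something with over 40 N, if the wrist force passes 120 N, or if a joint passes its speed limit or range.

ROBOT

A 6-joint arm with a two-finger parallel gripper is mounted at the origin on a cart in front of the work surface, level with it; the furniture and walls round the work are solid. World frame = base frame: x ahead of the robot, y to its left, z up, the work surface at z = 0. Lengths are in mm, angles in rad, forces in N, time in s.
With the tool pointing down it reaches from about 350 to 775 mm from the base axis. Payload 7.3 kg.
Tool frame: the origin (TCP) lies at the very end of the fingers, on their centre line; the grasp point (between the pads) lies 19 mm behind it; x points along the fingers, z is the direction in which the jaws open and shut, and the axes are right-handed (so a half turn about x gives the same grasp; the last joint's range is limited). The gripper opens to 92 mm and grips with 3 to 60 N. Pads are 19 mm wide; open, the fingers measure 130 mm over their backs; the gripper's body (75 mm by 190 mm) begins 47 mm behind the grasp point.
Start: joints at [-1.263, 0.342, 1.524, -0, 1.275, -0.146], TCP at [230.176, -471.873, 226.741] pointing down, gripper open.
Joint ranges: [-2.53, 2.53], [-0.77, 2.02], [0.04, 2.7], [-1, 4.14], [0.28, 2.66], [-3.11, 3.11]. Speed limits (rad/s): [2.57, 2.57, 3.14, 3.14, 3.14, 3.14].

INTERFACE

Orientations are given as [roll, pitch, yaw] about the fixed x, y, z axes, in that order (R = Rz(yaw) Ry(pitch) Rx(roll)).
In Python, from plant import * gives the robot as it stands.
- The arm moves only by the tool carry_out, never from a script. Its argument "rows" is a list of rows, each a list of 4 numbers: the shift along the world's x, y, z in mm, then the turn about the world's z in degrees. In form: [[x, y, z, twist], ...]. A call has 1 to 20 rows; each row is the pose to reach, as a shift and turn from the pose measured when the call began; what a row does not reach only later rows make up. A row lasts 1/12 s, in which the tool goes at most 41.7 mm and 7.16 degrees, less where a joint would pass 70% of its speed; a pose out of reach is approached as far as the arm can. A call with a gripper value outside its range is refused whole. "hand" is the finger opening in mm, from 0 to 91.8, set as the call begins (left out, the last holds). The fingers move at their own pace and stop on an object; the grip force is fixed at half the most. Time passes only in rows, so rows that repeat a pose let the fingers close. It gives the time, the measured TCP pose, the force and the opening at its end, in the units of the state.
- get_obs(): the state, without advancing time (a new reading comes with each control period).
- capture(name): name is "side" or "top" or "wrist"; returns the picture (420x560x3 uint8, red, green, blue); there is no depth.
- camera_info(name): a dict with "camera_matrix" (3x3 intrinsics, pixels), "pose" (4x4, takes a point from camera to world coordinates); the wrist camera has in their place "mount" (4x4, takes a point from camera to tool coordinates, whose origin is the TCP and whose axes are the tool frame's). Camera axes: x right, y down, z forward; pixel columns grow to the right and rows downward; lengths in mm; the calibration is good to about 2 mm. A picture is of the moment at which its call begins: read the wrist's pose just before it. camera_info takes no time and is no camera call.
- close_job(): hands the job in, once; it reports no verdict.
The state is a dict: "time": time; "joint_positions": joint angles; "dq": joint speeds; "tau": joint torques, N m; "tool_pos": TCP position; "tcp_rot": TCP orientation; "contact_force": force on the tool from outside, world axes, zero at the start; "moment": the same for the moment, N m; "grip_width": finger opening in mm.
Only numpy, scipy, OpenCV 4.12 (cv2) and the standard library are available. Lean on these libraries where they do the work, as an engineer would, in place of code of your own. Each camera call takes 0.05 s, during which the arm holds its last target. There are 200 camera calls.

## Working session

There is one attempt and no reset: what is moved stays moved. The work goes in short steps, Python scripts to look and compute and a tool call to move; the robot and the scene stay as the last step left them, time stands still between calls to the robot, and variables do not carry over. Pictures are saved under pics/ and viewed, about 8 in all and at most 12, crops included, and the job is handed in when it is done.

Besides the shell and the picture viewer there is one more tool, called as name(argument=value, ...) on one line, values as JSON. carry_out: Moves the arm, as the interface text tells. Its arguments: {"type":"object","properties":{"rows":{"type":"array"},"hand":{"type":"number"}},"required":["rows"]}

```bash
mkdir -p pics; cat > h.py <<'E'
from plant import *
import numpy as np, cv2
def ray(name,uv,z):
    c=camera_info(name);K=np.array(c["camera_matrix"]);T=np.array(c["pose"])
    d=T[:3,:3]@np.linalg.solve(K,[uv[0],uv[1],1]);o=T[:3,3]
    return o+d*(z-o[2])/d[2]
def proj(name,p):
    c=camera_info(name);K=np.array(c["camera_matrix"]);T=np.linalg.inv(np.array(c["pose"]))
    q=K@(T[:3,:3]@np.array(p)+T[:3,3]);return q[:2]/q[2]
def snap(name,fn):
    im=capture(name);cv2.imwrite("pics/"+fn,im[:,:,::-1]);return im
E
python3 - <<'E'
from h import *
a=snap("top","top0.png");b=snap("side","side0.png")
for n,im in (("top",a),("side",b)):
    hsv=cv2.cvtColor(im,cv2.COLOR_RGB2HSV)
    m=((hsv[...,0]<8)|(hsv[...,0]>172))&(hsv[...,1]>140)&(hsv[...,2]>70)
    k,l,s,c=cv2.connectedComponentsWithStats(m.astype(np.uint8))
    for i in range(1,k):
        if s[i,4]>15: print(n,s[i],c[i].round(1),ray(n,c[i],132).round(1))
    print(np.array(camera_info(n)["pose"])[:3,3])
o=get_obs();print(o)
E
```

```text
top [354 213   8  11  57] [357.6 218.1] [ 528.5 -245.4  132. ]
[ 488.52893263  -19.47870824 1386.82766947]
side [282 172   5   4  18] [284.  173.7] [ 528.6 -217.1  132. ]
side [223 174  10   7  60] [227.1 177. ] [ 748.3 -170.3  132. ]
side [171 196  19  19 294] [179.7 205.2] [875.5  87.7 132. ]
side [272 296  24  14 137] [284.1 303.1] [528.2 591.2 132. ]
[ 541.86088058 1395.56616846  764.67085235]
{'time': 0.1, 'joint_positions': array([-1.26302948e+00,  3.42644905e-01,  1.52490851e+00,  1.71953474e-05,
        1.27538318e+00, -1.46002573e-01]), 'dq': array([-0.00211473, -0.00239381, -0.00083663,  0.00016249,  0.00098265,
        0.00170027]), 'tau': array([ 1.89592778e-03, -4.32002127e+01, -2.44694889e+01,  7.19281775e-02,
        5.26705314e-02, -5.71122609e-05]), 'tool_pos': array([ 230.05318327, -471.52068094,  226.12321002]), 'tcp_rot': array([2.98335527, 1.56945228, 1.86632334]), 'contact_force': array([1.36456936, 1.09955036, 0.33504683]), 'moment': array([ 0.0366294 , -0.04143436, -0.01319032]), 'grip_width': 91.79202319378909}
```

View pics/top0.png

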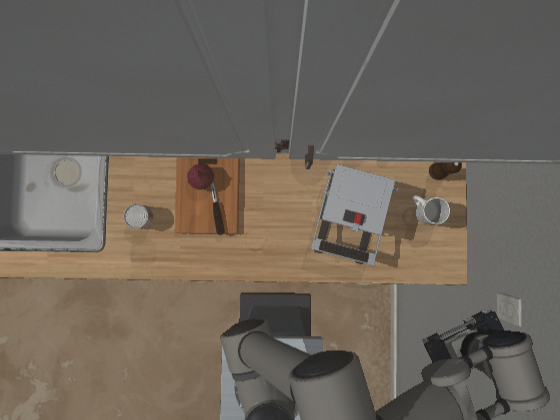

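View pics/side0.png

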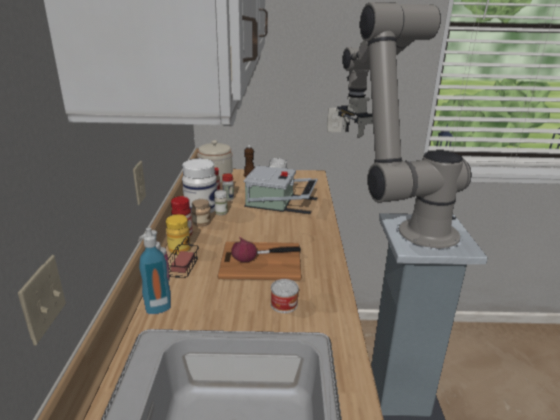

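The top view shows the caddy at about (355,205), slightly rotated. The red knob is at (358,218), with its dark track running left, and the black pad is at about (345,252). The side view agrees with this. Next I'll get the yaw from a crop.

```bash
python3 - <<'E'
from h import *
im=cv2.imread("pics/top0.png")[155:275,300:460]
cv2.imwrite("pics/crop0.png",cv2.resize(im,None,fx=5,fy=5,interpolation=cv2.INTER_CUBIC))
hsv=cv2.cvtColor(im,cv2.COLOR_BGR2HSV)
m=((hsv[...,1]<35)&(hsv[...,2]>120)).astype(np.uint8)
cs,_=cv2.findContours(cv2.morphologyEx(m,cv2.MORPH_CLOSE,np.ones((5,5))),cv2.RETR_EXTERNAL,cv2.CHAIN_APPROX_NONE)
for c in sorted(cs,key=cv2.contourArea)[-3:]:
    b=cv2.boxPoints(cv2.minAreaRect(c))+[300,155];print(cv2.contourArea(c),[ray("top",p,117)[:2].round(0) for p in b])
E
```

```text
145.5 [array([ 705., -188.]), array([ 721., -189.]), array([ 710., -550.]), array([ 695., -549.])]
720.5 [array([ 523., -405.]), array([ 601., -412.]), array([ 593., -522.]), array([ 515., -515.])]
3747.5 [array([ 441., -100.]), array([ 695., -166.]), array([ 642., -370.]), array([ 389., -302.])]
```

View pics/crop0.png

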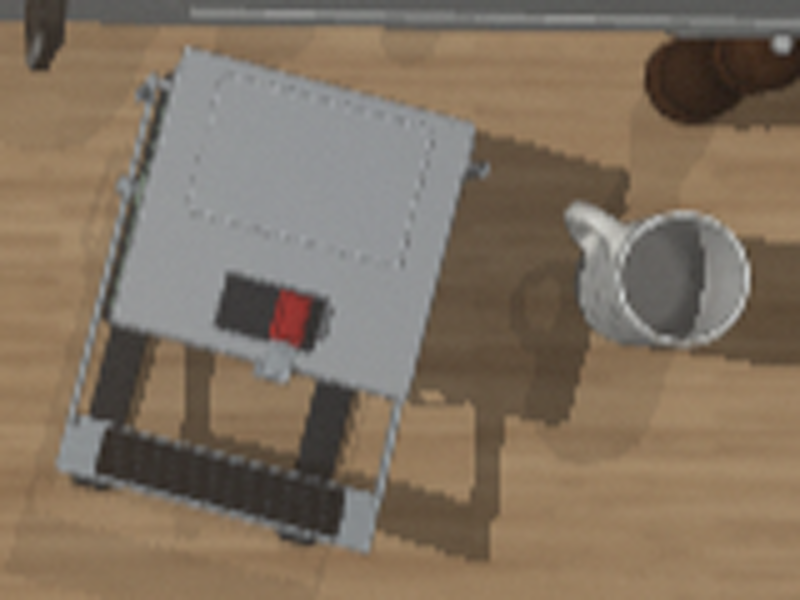

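```bash
cat >> h.py <<'E'
from scipy.spatial.transform import Rotation as Ro
def tool():
    o=get_obs();R=Ro.from_euler("xyz",o["tcp_rot"]).as_matrix();return np.array(o["tool_pos"]),R,o
E
python3 - <<'E'
from h import *
f=lambda u,v,z: ray("top",(300+(u+.5)/5-.5,155+(v+.5)/5-.5),z)[:2]
L=np.array([f(188,47,117),f(473,125,117),f(408,397,117),f(110,322,117)])
P=np.array([f(105,430,85),f(345,490,85),f(338,537,85),f(97,475,85)])
K=ray("top",(357.6,218.1),132)[:2]
print(L.round(0),[np.linalg.norm(L[i]-L[i-1]).round(0) for i in range(4)])
print(P.round(0),[np.linalg.norm(P[i]-P[i-1]).round(0) for i in range(4)])
y=(L[3]-L[2])+(L[0]-L[1])+(P[0]-P[1])+(P[3]-P[2])
x=L[0]-L[3]+L[1]-L[2]
print("yaw",np.degrees(np.arctan2(-y[0],y[1])),np.degrees(np.arctan2(x[1],x[0])))
yaw=np.arctan2(-y[0],y[1]);R=np.array([[np.cos(yaw),-np.sin(yaw)],[np.sin(yaw),np.cos(yaw)]])
# lid x from +75 to -95 -> centre -10
o1=L.mean(0)-R@[-10,0];o2=P.mean(0)-R@[-161,0]
print("origin",o1,o2,"knob in caddy",R.T@(K-(o1+o2)/2),K)
p,T,o=tool();print(p,T.round(2))
E
```

```text
[[ 688. -186.]
 [ 645. -356.]
 [ 484. -318.]
 [ 525. -142.]] [np.float64(170.0), np.float64(175.0), np.float64(166.0), np.float64(181.0)]
[[ 460. -143.]
 [ 427. -288.]
 [ 399. -284.]
 [ 433. -139.]] [np.float64(27.0), np.float64(149.0), np.float64(28.0), np.float64(149.0)]
yaw -13.47621235813421 -14.171864237301643
origin [ 595.10432968 -252.86724341] [ 586.50762859 -250.75081333] knob in caddy [-61.99693627  -8.27329328] [ 528.58799774 -245.4066632 ]
[ 230.05318327 -471.52068094  226.12321002] [[-0.    0.9   0.44]
 [ 0.    0.44 -0.9 ]
 [-1.    0.   -0.  ]]
```

carry_out(rows=[[10, 6, 0, -2], [35, 22, -2, -6], [65, 40, -6, -11], [95, 59, -9, -16], [125, 77, -12, -21], [155, 96, -14, -26], [185, 114, -17, -31], [215, 133, -20, -36], [245, 151, -23, -40], [270, 167, -26, -40], [282, 174, -26, -40], [285, 176, -26, -40], [285, 176, -26, -40], [285, 176, -26, -40]], hand=0)

```text
time: 1.27
tool_pos: [514.1, -296.3, 200.1]
tcp_rot: [-2.65, 1.57, 1.818]
contact_force: [-0.6, 0.7, 0.7]
grip_width: 3.6
```

```bash
python3 - <<'E'
from h import *
p,T,o=tool();print(p.round(1),T.round(3),o["contact_force"],o["grip_width"])
im=snap("wrist","w1.png")
c=camera_info("wrist");M=np.array(c["mount"]);K=np.array(c["camera_matrix"])
X=np.eye(4);X[:3,:3]=T;X[:3,3]=p;W=X@M
hsv=cv2.cvtColor(im,cv2.COLOR_RGB2HSV)
m=((hsv[...,0]<8)|(hsv[...,0]>172))&(hsv[...,1]>120)&(hsv[...,2]>60)
k,l,s,cc=cv2.connectedComponentsWithStats(m.astype(np.uint8))
for i in range(1,k):
    if s[i,4]>60:
        print(s[i],cc[i])
        for cnt in cv2.findContours((l==i).astype(np.uint8),0,1)[0]:
            b=np.vstack([cv2.boxPoints(cv2.minAreaRect(cnt)),cc[i]])
            for q in b:
                d=W[:3,:3]@np.linalg.solve(K,[*q,1]);print(q.round(0),(W[:3,3]+d*(131-W[2,3])/d[2]).round(1))
E
```

```text
[ 514.1 -296.3  200.1] [[-0.     0.97  -0.242]
 [ 0.001 -0.242 -0.97 ]
 [-1.    -0.001 -0.001]] [-0.62009595  0.7087707   0.70915603] 3.5850728257739948
[209 200  26  36 849] [221.27090695 217.27915194]
[208. 200.] [ 547.7 -244.   131. ]
[233. 199.] [ 543.8 -263.4  131. ]
[234. 235.] [ 514.1 -255.8  131. ]
[210. 236.] [ 518.1 -235.6  131. ]
[221. 217.] [ 531.2 -249.8  131. ]
```

View pics/w1.png

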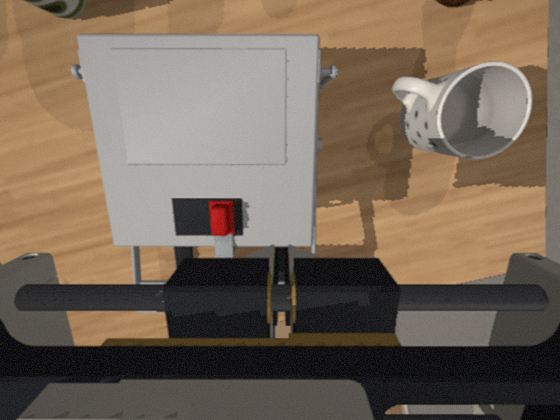

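The wrist view shows the knob at (221,217), square to the tool, with its dark track to the left. The ray gives about (531,-249), which agrees with the top view to within 5 mm. The path for the finger on the knob's right side is clear, so I'll descend.

carry_out(rows=[[1, 0, -12, 0], [2, 0, -35, 0], [3, -1, -58, 0], [3, -1, -70, 0], [3, -1, -76, 0], [3, -1, -76, 0], [3, -1, -76, 0]], hand=0)

```text
time: 1.9
tool_pos: [516.6, -298.5, 125.0]
tcp_rot: [2.385, 1.57, 0.567]
contact_force: [1.1, -0.0, 0.1]
grip_width: 0.3
```

carry_out(rows=[[1, 5, 0, 0], [2.4, 10, 0, 0], [3.6, 15, 0, 0], [4.4, 18, 0, 0], [5.2, 21, 0, 0], [6, 24, 0, 0], [6.6, 27, 0, 0], [7.4, 30, 0, 0], [7.4, 30, 0, 0]])

```text
time: 2.65
tool_pos: [524.1, -267.8, 124.9]
tcp_rot: [2.767, 1.57, 0.95]
contact_force: [0.4, -0.2, -0.5]
grip_width: 0.4
```

```bash
cat > k.py <<'E'
from h import *
import sys
p,T,o=tool()
im=snap("wrist",sys.argv[1])
c=camera_info("wrist");M=np.array(c["mount"]);K=np.array(c["camera_matrix"])
X=np.eye(4);X[:3,:3]=T;X[:3,3]=p;W=X@M
hsv=cv2.cvtColor(im,cv2.COLOR_RGB2HSV)
m=((hsv[...,0]<8)|(hsv[...,0]>172))&(hsv[...,1]>120)&(hsv[...,2]>60)
k,l,s,cc=cv2.connectedComponentsWithStats(m.astype(np.uint8))
a=np.radians(-13.8);yv=np.array([-np.sin(a),np.cos(a)])
i=1+np.argmax(s[1:,4]);print(s[i])
for u in (s[i,0],cc[i][0],s[i,0]+s[i,2]):
    d=W[:3,:3]@np.linalg.solve(K,[u,cc[i][1],1]);q=W[:3,3]+d*(131-W[2,3])/d[2]
    print(q.round(1),"along y from TCP",((q-p)[:2]@yv).round(1),"abs",(q[:2]@yv).round(1))
print(o["contact_force"].round(1),p.round(1),o["time"])
E
python3 k.py w2.png
```

```text
[229 236  34  23 669]
[ 543.3 -242.1  131. ] along y from TCP 29.5 abs -105.5
[ 541.2 -250.4  131. ] along y from TCP 21.0 abs -114.1
[ 538.6 -260.8  131. ] along y from TCP 10.3 abs -124.8
[ 0.4 -0.2 -0.5] [ 524.1 -267.8  124.9] 2.65
```

View pics/w2.png

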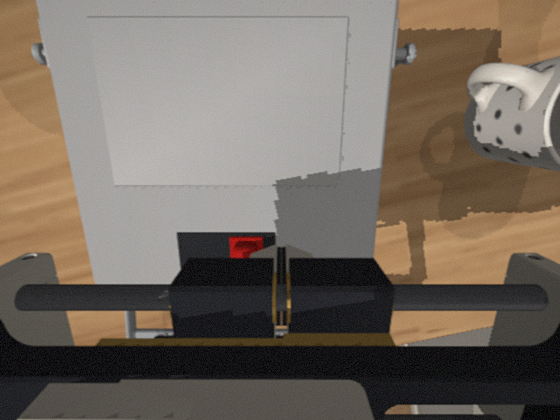

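The knob has not moved yet: its left edge is at -105.5 along the caddy's y, the same as before. The finger is about to touch it, so I'll push on.

carry_out(rows=[[0.7, 3, 0, 0], [1.4, 6, 0, 0], [2.2, 9, 0, 0], [2.9, 12, 0, 0]])

```text
time: 3.03
tool_pos: [527.0, -256.2, 125.0]
tcp_rot: [1.842, 1.57, 0.025]
contact_force: [0.6, -2.3, 0.4]
grip_width: 0.7
```

carry_out(rows=[[0.7, 3, 0, 0], [1.4, 6, 0, 0], [2.2, 9, 0, 0], [2.9, 12, 0, 0]])

```text
time: 3.37
tool_pos: [530.1, -243.9, 125.0]
tcp_rot: [1.63, 1.57, -0.187]
contact_force: [-1.4, -2.1, 0.8]
grip_width: 0.5
```

```bash
python3 k.py w3.png
```

```text
[234 236  35  23 618]
[ 548.9 -221.1  131. ] along y from TCP 26.7 abs -83.7
[ 546.9 -229.2  131. ] along y from TCP 18.3 abs -92.1
[ 544.1 -240.3  131. ] along y from TCP 6.9 abs -103.6
[-1.4 -2.1  0.8] [ 530.1 -243.9  125. ] 3.3667
```

The knob has slid about 22 mm so far at roughly 2.5 N. I'll take the rest in small steps until the force rises at the stop.

carry_out(rows=[[0.5, 1.5, 0, 0], [0.7, 3, 0, 0], [0.7, 3, 0, 0]])

```text
time: 3.67
tool_pos: [531.0, -240.1, 125.1]
tcp_rot: [2.118, 1.57, 0.302]
contact_force: [-0.6, -0.9, 0.6]
grip_width: 0.8
```

carry_out(rows=[[0.3, 1, 0, 0], [0.5, 2, 0, 0]])

```text
time: 3.83
tool_pos: [531.4, -238.7, 125.2]
tcp_rot: [0.944, 1.569, -0.872]
contact_force: [-1.9, -6.4, 1.2]
grip_width: 0.6
```

```bash
python3 k.py w4.png
```

```text
[235 236  34  23 607]
[ 550.1 -216.3  131. ] along y from TCP 26.2 abs -78.9
[ 548.1 -224.2  131. ] along y from TCP 18.0 abs -87.0
[ 545.4 -235.1  131. ] along y from TCP 6.9 abs -98.2
[-1.9 -6.4  1.2] [ 531.4 -238.7  125.2] 3.8333
```

carry_out(rows=[[0.2, 1, 0, 0], [0.2, 1, 0, 0]])

```text
time: 4.05
tool_pos: [531.5, -238.6, 125.5]
tcp_rot: [0.554, 1.568, -1.262]
contact_force: [-1.4, -4.7, 0.7]
grip_width: 0.6
```

The knob is at its stop. It has travelled about 27 mm, and the force rose to 6 N with no further motion. I'll back off, go up, and move over the pad.

carry_out(rows=[[-2, -8, 0, 0], [-4, -15, 2, 0], [-4, -16, 15, 0], [-5, -16, 40, 0], [-8, -14, 70, 0], [-25, -8, 85, 0], [-50, 3, 85, 0], [-75, 14, 80, 0], [-95, 22, 75, 0], [-101, 25, 70, 0], [-101, 25, 70, 0], [-101, 25, 70, 0]])

```text
time: 5.05
tool_pos: [431.1, -214.1, 195.7]
tcp_rot: [0.791, 1.567, -1.026]
contact_force: [-0.7, -0.3, 0.9]
grip_width: 0.5
```

```bash
python3 k.py w5.png; python3 - <<'E'
from h import *
a=snap("top","top1.png")
cv2.imwrite("pics/crop1.png",cv2.resize(a[155:275,300:460,::-1],None,fx=5,fy=5,interpolation=cv2.INTER_CUBIC))
E
```

```text
[ 242   69   29   45 1209]
[ 536.6 -212.1  131. ] along y from TCP 27.1 abs -77.9
[ 534.1 -222.   131. ] along y from TCP 16.9 abs -88.2
[ 531.5 -232.1  131. ] along y from TCP 6.5 abs -98.6
[-0.7 -0.3  0.9] [ 431.1 -214.1  195.7] 5.05
```

View pics/w5.png

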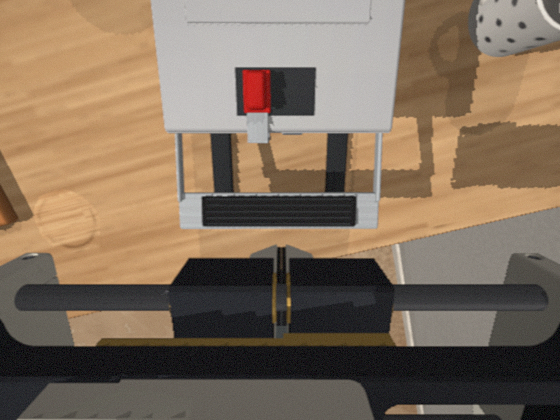

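View pics/crop1.png

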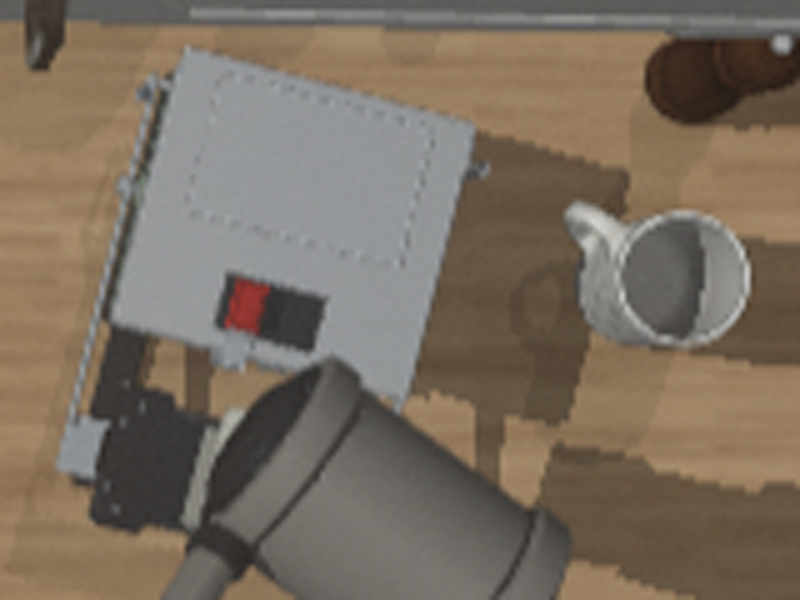

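The wrist view shows the knob at the left end of its track, at (257,90), and the pad spanning (203–356, 197–225). The top crop shows the caddy in the same place as before. Now I'll work out the pad's offset from the TCP.

```bash
python3 - <<'E'
from h import *
p,T,o=tool();c=camera_info("wrist");M=np.array(c["mount"]);K=np.array(c["camera_matrix"])
X=np.eye(4);X[:3,:3]=T;X[:3,3]=p;W=X@M
for u in ((279,211),(203,211),(356,211),(279,197),(279,225)):
    d=W[:3,:3]@np.linalg.solve(K,[*u,1]);print((W[:3,3]+d*(85-W[2,3])/d[2]).round(1))
print(p)
E
```

```text
[ 430.9 -212.3   85. ]
[ 448.9 -141.2   85. ]
[ 412.7 -284.4   85. ]
[ 444.4 -215.7   85. ]
[ 417.1 -208.8   85. ]
[ 431.62094467 -214.34381693  195.70801359]
```

The pad centre is at (431,-212), within 2 mm of the TCP. I'll go down to it and press slowly.

carry_out(rows=[[0, 1, -12, 0], [0, 1, -35, 0], [0, 2, -60, 0], [0, 2, -82, 0], [0, 2, -96, 0], [0, 2, -102, 0], [0, 2, -105, 0], [0, 2, -108, 0], [0, 2, -111, 0], [0, 2, -114, 0], [0, 2, -117, 0], [0, 2, -120, 0]])

```text
time: 6.15
tool_pos: [431.3, -212.6, 77.1]
tcp_rot: [0.639, 1.566, -1.177]
contact_force: [-5.7, 0.5, 11.2]
grip_width: 0.5
```

carry_out(rows=[[-1, 0, -3, 0], [-2, 0.5, -6, 0], [-2, 0.5, -9, 0], [-3, 0.5, -12, 0], [-3, 0.5, -15, 0], [-3, 1, -18, 0], [-3, 1, -21, 0], [-3, 1, -24, 0], [-3, 1, -27, 0]])

```text
time: 6.9
tool_pos: [429.0, -212.1, 51.5]
tcp_rot: [0.825, 1.564, -0.991]
contact_force: [-2.2, 1.8, 8.5]
grip_width: 0.2
```

carry_out(rows=[[0, 0, -3, 0], [0, 0, -6, 0], [0, 0, -9, 0], [0, 0, -12, 0], [0, 0, -14, 0], [0, 0, -16, 0]])

```text
time: 7.4
tool_pos: [429.5, -212.3, 36.6]
tcp_rot: [0.919, 1.563, -0.897]
contact_force: [-1.5, 1.6, 4.9]
grip_width: 0.4
```

carry_out(rows=[[0, 0, -2, 0], [0, 0, -4, 0], [0, 0, -6, 0], [0, 0, -7, 0], [0, 0, -7, 0]])

```text
time: 7.82
tool_pos: [430.1, -212.4, 30.5]
tcp_rot: [0.991, 1.561, -0.825]
contact_force: [-2.5, 2.6, 9.1]
grip_width: 0.2
```

carry_out(rows=[[0, 0, -1, 0], [0, 0, -2, 0], [0, 0, -2, 0]])

```text
time: 8.07
tool_pos: [430.2, -212.4, 30.2]
tcp_rot: [1.001, 1.56, -0.815]
contact_force: [-6.0, 4.2, 19.7]
grip_width: 0.8
```

The bar is on its stop: z holds at 30 mm while the force rises to 20 N. One last look.

```bash
python3 - <<'E'
from h import *
a=snap("side","s2.png");b=snap("top","t2.png")
s=cv2.resize(a[130:230,200:350,::-1],(600,400));t=cv2.resize(b[155:275,300:460,::-1],None,fx=2.5,fy=2.5)
h=np.zeros((400,800+0,3),np.uint8);h[:,:400]=cv2.resize(s[:, :],(400,267+0))[0:0].sum() if 0 else 0
v=np.zeros((600,600,3),np.uint8);v[:400]=s[:400];v=v[:400]
w=np.zeros((400,800,3),np.uint8);w[:267,:400]=cv2.resize(s,(400,267));w[:300,400:]=t
cv2.imwrite("pics/f.png",w)
o=get_obs();print(o["tool_pos"],o["contact_force"],o["time"],np.abs(o["dq"]).max())
E
```

```text
[ 430.24148163 -212.44961727   30.20420239] [-6.25534555  4.24430575 18.67085306] 8.1667 0.0011280829696573595
```

View pics/f.png

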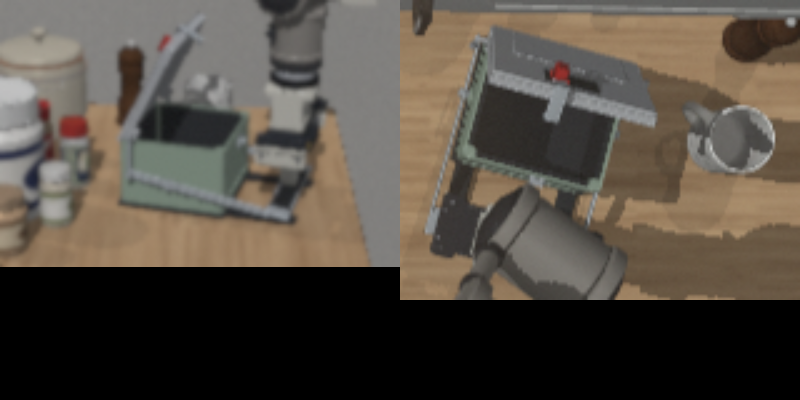

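The lid stands open at about 60–65° in the side crop. In the top crop, the caddy and the mug are where they were, and the bar is held down under a steady 19 N. I'll hand in.

```bash
python3 -c "
from plant import *
print(close_job())"
```

```text
the job is handed in; nothing more can be done
None
```

The lid is open, and the arm was still holding the bar down when I handed in at about 8.2 s.

- **Lock:** I slid it left with the closed fingertips, about 27 mm by the wrist camera. It stopped there: the force rose from about 2.5 N to 6 N with no more travel. I only saw this from outside, because the joint itself can't be read.
- **Bar:** I then pressed it from about 85 mm down to 30 mm. It stopped there too, with the downward push rising from 5 N to about 19 N and holding steady. The given figure for fully down is about 29 mm, so this is within the 2 mm calibration.
- **Last pictures:** The lid stands open at roughly 60–65° and clear of the arm. The caddy and mug look unmoved. The gripper stayed well away from the board, onion, peeler and tin, but I did not check those again in the final pictures.

No check failed. The largest disagreement was about 5 mm, between the top and wrist views of the knob. For the caddy's origin, the lid and pad estimates differed by about 9 mm. I settled that with a wrist view of the pad before pressing.

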